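# Clamp a nested pack of angle brackets in the swing-arm jig

## Robot

A 6-joint arm with a two-finger parallel gripper is mounted at the origin on the work surface. World frame = base frame: x ahead of the robot, y to its left, z up, the work surface at z = 0. Lengths are in mm, angles in rad, forces in N, time in s.
With the tool pointing down it reaches from about 400 to 925 mm from the base axis. Payload 12.5 kg.
Tool frame: the origin (TCP) lies on the centre line of the jaws, within the pads' length; the fingertips stand 19 mm ahead of it and the grasp point (between the pads) is the TCP; z points along the fingers, y is the line along which they close (so a half turn about z gives the same grasp; the last joint's range is limited). The gripper opens to 95 mm and grips with 3 to 60 N. Pads are 20 mm wide; open, the fingers measure 119 mm over their backs; the gripper's body (75 mm by 180 mm) begins 59 mm behind the grasp point.
Start: joints at [-1.217, 0.491, 1.559, -0, 1.092, -0.106], TCP at [277.379, -560.094, 233.661] pointing down, gripper open.
Joint ranges: [-3.1, 3.1], [-0.84, 2.19], [0.05, 2.79], [-1.13, 4.28], [0.06, 2.93], [-2.69, 2.69]. Speed limits (rad/s): [2.22, 2.22, 2.79, 3.14, 3.14, 3.14].

## Interface

Orientations are given as [roll, pitch, yaw] about the fixed x, y, z axes, in that order (R = Rz(yaw) Ry(pitch) Rx(roll)).
In Python, from cell import state, read_camera, job_done gives the robot as it stands.
- The arm moves only by the tool arm_command, never from a script. Its argument "deltas" is a list of rows, each an object of numbers: "dx", "dy", "dz": the shift along the world's x, y, z in m; "yaw": the turn about the world's z in degrees. In form: [{"dx": .., "dy": .., "dz": .., "yaw": ..}, ...]. A call has 1 to 20 rows; each row shifts and turns the commanded pose from where the row before left it; what a row does not reach is not made up. A row lasts 1/10 s, in which the tool goes at most 50 mm and 8.59 degrees, less where a joint would pass 70% of its speed; a pose out of reach is approached as far as the arm can. A call with a gripper value outside its range is refused whole. "gripper" is the finger opening in m, from 0 to 0.0951, set as the call begins (left out, the last holds). The fingers move at their own pace and stop on an object; the grip force is fixed at half the most. Time passes only in rows, so rows that do not move let the fingers close. It gives the time, the measured TCP pose, the force, the opening and the grip force at its end, in the units of the state.
- state(): the state, without advancing time (a new reading comes with each control period).
- read_camera(name): name is "scene" or "side" or "wrist"; returns a dict with "color" (480x640x3 uint8, red, green, blue), "range_z" (480x640 float32, mm along the optical axis (not along the pixel's ray), 0 where there is no reading), "fx", "fy", "cx", "cy" (pixels), "extrinsics" (4x4, takes a point from camera to world coordinates). Camera axes: x right, y up, looking along -z (the intrinsics and any distortion apply to the point x, -y, -z); pixel columns grow to the right and rows downward; lengths in mm; the calibration is good to about 2 mm. A picture is of the moment at which its call begins.
- job_done(): hands the job in; it is judged then, once.
The state is a dict: "t": time; "joints": joint angles; "qvel": joint speeds; "tau": joint torques, N m; "eef_pos": TCP position; "tcp_rot": TCP orientation; "ft_force": force on the tool from outside, world axes, zero at the start; "moment": the same for the moment, N m; "opening": opening from 0.0 (shut) to 1.0 (fully open); "grip_force": force on a finger pad.
Only numpy, scipy, OpenCV 4.12 (cv2) and the standard library are available. Lean on these libraries where they do the work, as an engineer would, in place of code of your own. Each camera call takes 0.05 s, during which the arm holds its last target. There are 200 camera calls.

## Task

Get the loose aluminium angle brackets ready for drilling as one pack: unscrew the jig's black knob so that the pad is high enough and swing the clamp arm aside, nest all the brackets over one another on the jig's ridge, square to it, with their ends flush and centred on the ridge, then swing the arm back over the pack to its stop and screw the knob down until the sprung pad presses firmly on the top bracket. Do not knock over the amber flux bottle or the solder spool.

Things in the scene. Friction and masses are not known exactly. Their poses are not given: they have to be found in the camera images.
- jig: the drilling jig, fixed: an aluminium base plate 6 mm thick (x -60 to +140, y -60 to +60 mm in its frame) with a steel ridge and a pivot post (32 mm thick, 83 mm tall, at x = +110 mm). Origin: on the table under the ridge's middle; z up, y along the ridge, +x towards the post. A bracket nested on the ridge has its origin 9 mm above this origin, each next one 5.7 mm higher
- ridge_top (a point): middle of the ridge's edge, 41.5 mm above the table; axes as the jig's. The ridge is a 90 degree roof, 44 mm long along y (60 mm brackets overhang it by 8 mm at each end), each slope 30 mm long, so a bracket's leg edges hang 3 mm above the plate
- pivot (a point): on the vertical axis of the post about which the clamp arm swings, at the arm's mid-height, 91.5 mm above the table; axes as the jig's
- swing (a joint): swing of the grey clamp arm about the post, rad: 0 = at its stop, straight over the ridge (starts there or up to 0.2); grows to 1.9 clockwise seen from above, the outer end going to the jig's +y side. The arm is 30 mm wide, lies 84.5 to 98.5 mm above the table, carries the screw 110 mm from the pivot, and stays where it is left (about 1.2 N at the knob moves it)
- knob (a joint): turn of the screw knob relative to the arm, rad: 0 = screwed fully down, 18.85 (three turns) = fully up. Counter-clockwise seen from above raises it (value grows), 8 mm per turn. Self-locking, light to turn (0.06 N m)
- knob_grip (a point): middle of the black knurled knob on top of the screw: an upright cylinder, 42 mm diameter, 30 mm high (15 mm above and below this point), taken from above at any yaw. It turns, rises and sinks with the screw; its underside is 9 mm above the arm's top when fully down, 33 mm when fully up. z up
- pad_face (a point): centre of the underside of the round pad (26 mm diameter) under the screw. Spring relaxed, it is 43.5 mm above the table with the knob at 0 and 67.5 mm with the knob fully up. The top edge of the nested pack lies at 52.8 mm for two brackets, 58.5 mm for three, and the pad must be higher than that to swing over it
- pad (a joint): how far the pad is pushed up against its spring, m: 0 = hanging free, up to 0.018; spring 0.8 N per mm plus 0.8 N. With a pack under it the screw's lower end stop comes before the spring's
- bracket0: aluminium angle bracket, 60 mm of 50 x 50 x 4 mm angle, 75 g, standing on its leg edges like a tent, 71 mm wide, 38 mm high. Origin midway between the leg edges, at their level, at mid-length (z = 0 on the table); y along its length, z up to the corner edge; inner corner 32.5 mm above the origin. The flat end faces, 60 mm apart along y, can be gripped. Only two or three of the four brackets are there
- bracket1: aluminium angle bracket, 60 mm of 50 x 50 x 4 mm angle, 75 g, standing on its leg edges like a tent, 71 mm wide, 38 mm high. Origin midway between the leg edges, at their level, at mid-length (z = 0 on the table); y along its length, z up to the corner edge; inner corner 32.5 mm above the origin. The flat end faces, 60 mm apart along y, can be gripped. Only two or three of the four brackets are there
- bracket2: aluminium angle bracket, 60 mm of 50 x 50 x 4 mm angle, 75 g, standing on its leg edges like a tent, 71 mm wide, 38 mm high. Origin midway between the leg edges, at their level, at mid-length (z = 0 on the table); y along its length, z up to the corner edge; inner corner 32.5 mm above the origin. The flat end faces, 60 mm apart along y, can be gripped. Only two or three of the four brackets are there
- bracket3: aluminium angle bracket, 60 mm of 50 x 50 x 4 mm angle, 75 g, standing on its leg edges like a tent, 71 mm wide, 38 mm high. Origin midway between the leg edges, at their level, at mid-length (z = 0 on the table); y along its length, z up to the corner edge; inner corner 32.5 mm above the origin. The flat end faces, 60 mm apart along y, can be gripped. Only two or three of the four brackets are there
- flux: amber flux bottle, 48 mm diameter, 110 mm tall, standing on the table; origin at the centre of its foot, z up. Leave standing
- spool: solder spool standing on the table, 60 mm diameter, 56 mm tall; origin at the centre of its foot, z up. Leave standing

How it is judged (in metres and radians):
On the way, in this order (a step that is already met when the one before it is completed fails the run):
1. all brackets present are nested on the ridge, square, flush and centred, and let go (x of bracket0 in the frame of jig between -0.004 and 0.004 m and y of bracket0 in the frame of jig between -0.005 and 0.005 m and z of bracket0 in the frame of jig between 0.0055 and 0.0235 m and angle between the y axis of each of bracket0, bracket1, bracket2, bracket3 and the y axis of jig, either way round below 0.08 rad and angle between each of bracket0, bracket1, bracket2, bracket3's own z axis and vertical below 0.1 rad and linear speed of each of bracket0, bracket1, bracket2, bracket3 below 0.03 m/s and x of bracket1 in the frame of jig between -0.004 and 0.004 m and y of bracket1 in the frame of jig between -0.005 and 0.005 m and z of bracket1 in the frame of jig between 0.0055 and 0.0235 m and x of bracket2 in the frame of jig between -0.004 and 0.004 m and y of bracket2 in the frame of jig between -0.005 and 0.005 m and z of bracket2 in the frame of jig between 0.0055 and 0.0235 m and x of bracket3 in the frame of jig between -0.004 and 0.004 m and y of bracket3 in the frame of jig between -0.005 and 0.005 m and z of bracket3 in the frame of jig between 0.0055 and 0.0235 m and contact force between each of bracket0, bracket1, bracket2, bracket3 and the fingers below 0.3 N), for 0.2 s.
2. the clamp arm is at its stop over the pack and the pad is pressed onto it by the screw (value of joint swing below 0.08 rad and value of joint pad above 0.0015 m), for 0.2 s.
At the end, for the whole second after the job is handed in: Every bracket present is nested on the ridge, its middle within 5 mm of the ridge's middle along the ridge and 4 mm across it, turned by less than 0.08 rad and tilted by less than 0.1 rad, at rest; the clamp arm is within 0.08 rad of its stop and the pad's spring is pushed in by more than 1.5 mm (all of step 2 and x of bracket0 in the frame of jig between -0.004 and 0.004 m and y of bracket0 in the frame of jig between -0.005 and 0.005 m and z of bracket0 in the frame of jig between 0.0055 and 0.0235 m and angle between the y axis of each of bracket0, bracket1, bracket2, bracket3 and the y axis of jig, either way round below 0.08 rad and angle between each of bracket0, bracket1, bracket2, bracket3's own z axis and vertical below 0.1 rad and linear speed of each of bracket0, bracket1, bracket2, bracket3 below 0.03 m/s and x of bracket1 in the frame of jig between -0.004 and 0.004 m and y of bracket1 in the frame of jig between -0.005 and 0.005 m and z of bracket1 in the frame of jig between 0.0055 and 0.0235 m and x of bracket2 in the frame of jig between -0.004 and 0.004 m and y of bracket2 in the frame of jig between -0.005 and 0.005 m and z of bracket2 in the frame of jig between 0.0055 and 0.0235 m and x of bracket3 in the frame of jig between -0.004 and 0.004 m and y of bracket3 in the frame of jig between -0.005 and 0.005 m and z of bracket3 in the frame of jig between 0.0055 and 0.0235 m); the robot touches nothing.
It fails at once if the flux bottle is knocked over (angle between flux's own z axis and vertical above 0.6 rad).
It fails at once if the solder spool is knocked over (angle between spool's own z axis and vertical above 0.6 rad).
Of bracket0, bracket1, bracket2, bracket3 only 2 to 3 are there at a start; the rules pass over those that are not, and their reading is None.
At some moment in a run one of bracket0, bracket1, bracket2, bracket3 may be knocked a few centimetres aside while the robot is not near it.
Once in a run the grip may slacken for a moment while it holds something.
It also fails if it takes over 210 s, if anything falls off the work surface, if the arm or the gripper's body presses on something with over 40 N, if the wrist force passes 120 N, or if a joint passes its speed limit or range.

## Working session

There is one attempt and no reset: what is moved stays moved. The work goes in short steps, Python scripts to look and compute and a tool call to move; the robot and the scene stay as the last step left them, time stands still between calls to the robot, and variables do not carry over. Pictures are saved under pics/ and viewed, at most 14 in all, crops included, and the job is handed in when it is done.

Besides the shell and the picture viewer there is one more tool, called after ">>>" as name([rows], argument=value, ...), one row to a line, values as JSON. arm_command: Moves the arm, as the interface text tells. Its arguments: {"type":"object","properties":{"deltas":{"type":"array"},"gripper":{"type":"number"}},"required":["deltas"]}

```bash
mkdir -p pics; cat > h.py <<'E'
import numpy as np, cv2
from cell import state, read_camera, job_done
def cloud(name):
    r=read_camera(name); z=r["range_z"].astype(float); v,u=np.mgrid[0:480,0:640]
    p=np.stack([(u-r["cx"])/r["fx"]*z,-(v-r["cy"])/r["fy"]*z,-z,np.ones_like(z)],-1)
    w=(p@np.array(r["extrinsics"]).T)[...,:3]; w[z<=0]=np.nan
    return r["color"],w
E
python3 - <<'E'
from h import *
for n in ["scene","side"]:
    c,w=cloud(n); cv2.imwrite(f"pics/{n}0.png",c[...,::-1]); np.savez(f"{n}0.npz",c=c,w=w)
    r=read_camera(n); print(n,np.round(r["extrinsics"],2).tolist(),r["fx"])
print(state())
E
```

```text
scene [[0.64, -0.55, 0.54, 1092.9], [0.77, 0.44, -0.46, -353.9], [0.01, 0.71, 0.71, 739.06], [0.0, 0.0, 0.0, 1.0]] 434.3524805687596
side [[-0.96, 0.19, -0.2, 336.81], [-0.28, -0.68, 0.68, 969.74], [-0.01, 0.71, 0.71, 1053.57], [0.0, 0.0, 0.0, 1.0]] 563.2166386927745
{'t': 0.2, 'joints': array([-1.21659376e+00,  4.91328824e-01,  1.55924140e+00,  1.78677485e-05,
        1.09169623e+00, -1.05560818e-01]), 'qvel': array([ 9.36544607e-05, -2.33811938e-03, -1.30237902e-03, -4.77051637e-04,
       -1.24417499e-03, -1.41954288e-05]), 'tau': array([ 7.60096900e-04, -6.12384653e+01, -2.58103877e+01,  6.92643179e-02,
        4.71666805e-02, -6.65292282e-05]), 'eef_pos': array([ 277.33546446, -559.95266467,  233.27676152]), 'tcp_rot': array([-3.14092428e+00, -8.67566417e-05,  4.59755109e-01]), 'ft_force': array([ 0.4872438 , -0.09810997,  0.22163487]), 'moment': array([-0.03762282,  0.03085105, -0.00557501]), 'grip_force': 0.0, 'opening': 0.9986602295542383}
```

View pics/scene0.png

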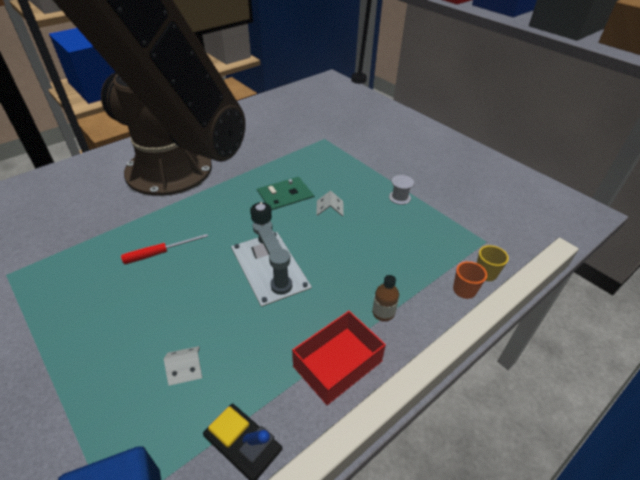

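View pics/side0.png

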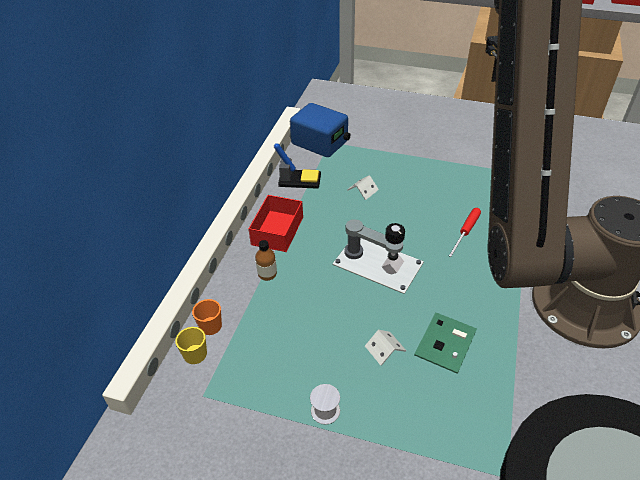

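The scene view shows the jig with its post at about (280,275), the knob at (261,212), and brackets at (331,203) and (183,365). In the side view the jig is at (378,265) and the brackets are at (385,345) and (365,187). Only two are visible so far.

```bash
python3 - <<'E'
from h import *
for n,rois in [("side",dict(jig=(320,215,430,295),bA=(360,325,412,368),bB=(340,170,385,203),flux=(250,238,280,282),spool=(305,380,345,425))),("scene",dict(jig=(225,195,315,305),bA=(310,185,350,220),bB=(158,340,208,390),flux=(368,270,405,325),spool=(383,172,418,206)))]:
    d=np.load(n+"0.npz"); c,w=d["c"],d["w"]
    for k,(a,b,e,f) in rois.items():
        p=w[b:f,a:e].reshape(-1,3); q=c[b:f,a:e].reshape(-1,3).astype(int)
        ok=~np.isnan(p[:,0]); p=p[ok];q=q[ok]
        gray=(q.max(1)-q.min(1)<30)
        if k=="jig":
            m=(p[:,2]>3.5)&(p[:,2]<9)&gray; r=cv2.minAreaRect(p[m][:,:2].astype(np.float32)); print(n,k,r,m.sum(), cv2.boxPoints(r).round(0).tolist())
            for lo,hi in[(10,45),(75,92),(94,103),(108,150)]:
                s=p[(p[:,2]>lo)&(p[:,2]<hi)]
                if len(s): print("  z",lo,hi,len(s),s.mean(0).round(1),s.min(0).round(0),s.max(0).round(0))
        else:
            s=p[(p[:,2]>6)]
            r=cv2.minAreaRect(s[:,:2].astype(np.float32)); print(n,k,r,len(s),"zmax",s[:,2].max().round(1),"top",s[s[:,2]>s[:,2].max()-4].mean(0).round(1))
            s2=s[s[:,2]>32]
            if k[0]=="b" and len(s2)>2: print("   ridge",cv2.fitLine(s2[:,:2].astype(np.float32),cv2.DIST_L2,0,.01,.01).ravel().round(3),len(s2))
    # other objects z 15..60 between
E
```

```text
side jig ((504.04742431640625, 8.189399719238281), (124.4558334350586, 201.99468994140625), 77.84021759033203) 1587 [[392.0, -31.0], [590.0, -74.0], [616.0, 48.0], [418.0, 90.0]]
  z 10 45 565 [507.9  15.3  22.5] [395. -62.  10.] [636.  85.  45.]
  z 75 92 109 [519.2  20.6  87.6] [445.   1.  75.] [588.  44.  92.]
  z 94 103 469 [518.4   9.8  98.5] [444. -34.  94.] [591.  42. 103.]
  z 108 150 338 [465.4  27.8 138. ] [443. -22. 109.] [560.  45. 149.]
side bA ((435.2481689453125, 252.6201171875), (95.71318817138672, 104.21171569824219), 17.483753204345703) 695 zmax 41.6 top [431.9 253.7  39.3]
   ridge [  0.744  -0.668 430.667 254.68 ] 129
side bB ((616.5641479492188, -291.8262939453125), (100.90972137451172, 136.532958984375), 39.51404571533203) 334 zmax 42.5 top [ 610.9 -256.6   40. ]
   ridge [ 3.79000e-01  9.25000e-01  6.09098e+02 -2.62397e+02] 60
side flux ((774.39111328125, 71.24311828613281), (72.04806518554688, 143.24923706054688), 30.94305419921875) 826 zmax 115.2 top [758.7 117.8 112.4]
side spool ((515.6720581054688, 431.7298583984375), (57.294639587402344, 61.38245391845703
[... 529 characters left out ...]
96221923828125, 253.66543579101562), (88.37268829345703, 97.72651672363281), 47.95303726196289) 397 zmax 41.0 top [431.9 249.7  38.2]
   ridge [  0.744  -0.668 433.216 249.872] 78
scene bB ((613.1746826171875, -268.1474914550781), (60.510467529296875, 70.00212860107422), 65.11427307128906) 1011 zmax 41.0 top [ 612.5 -267.1   38.2]
   ridge [ 4.07000e-01  9.13000e-01  6.12954e+02 -2.68434e+02] 211
scene flux ((766.5068969726562, 109.11219787597656), (48.041168212890625, 38.74932861328125), 45.795684814453125) 890 zmax 112.8 top [762.9 113.4 110.4]
scene spool ((517.5160522460938, 430.5263671875), (57.714271545410156, 58.96520233154297), 17.28917121887207) 473 zmax 61.7 top [517.6 428.   58.6]
```

```bash
python3 - <<'E'
from h import *
for n,(a,b,e,f) in [("side",(370,215,420,260)),("scene",(245,195,280,235))]:
    d=np.load(n+"0.npz"); p=d["w"][b:f,a:e].reshape(-1,3)
    p=p[(p[:,2]>110)&(p[:,2]<170)]; print(n,np.percentile(p[:,2],[50,80,90,97]))
    z=np.median(p[p[:,2]>np.percentile(p[:,2],80)][:,2]); s=p[abs(p[:,2]-z)<4]
    print(z,len(s),s.mean(0),cv2.minEnclosingCircle(s[:,:2].astype(np.float32)))
    p=d["w"].reshape(-1,3); q=p[(abs(p[:,0]-520)<60)&(abs(p[:,1]-150)<30)]; print("table z",np.nanmedian(q[:,2]))
E
```

```text
side [142.73894146 146.35436979 147.48552624 149.40326061]
147.50276008774154 152 [465.96873735  21.63546436 146.17828599] ((465.6475830078125, 21.27816390991211), 22.277488708496094)
table z 0.7794217202001619
scene [142.98608117 146.3241096  147.79336911 149.2684479 ]
147.79574143081345 185 [468.81847549  17.08558081 146.38228741] ((467.32318115234375, 17.515029907226562), 21.85221290588379)
table z 1.3019515153341672
```

>>> arm_command([
  {"dz": 0.03, "dx": 0.02, "dy": 0.04},
  {"dz": 0.03, "dx": 0.02, "dy": 0.04},
  {"dx": 0.02, "dy": 0.045},
  {"dx": 0.02, "dy": 0.045},
  {"dx": 0.02, "dy": 0.045},
  {"dx": 0.02, "dy": 0.045},
  {"dx": 0.02, "dy": 0.045},
  {"dx": 0.02, "dy": 0.045},
  {"dx": 0.02, "dy": 0.045},
  {"dx": 0.01, "dy": 0.045},
  {"dy": 0.045},
  {"dy": 0.045},
  {"dy": 0.045},
  {},
  {},
], gripper=0.095)

```text
$.deltas[0]: bad value
```

>>> arm_command([
  {"dx": 0.02, "dy": 0.045, "dz": 0.03, "yaw": 0},
  {"dx": 0.02, "dy": 0.045, "dz": 0.03, "yaw": 0},
  {"dx": 0.02, "dy": 0.045, "dz": 0, "yaw": 0},
  {"dx": 0.02, "dy": 0.045, "dz": 0, "yaw": 0},
  {"dx": 0.02, "dy": 0.045, "dz": 0, "yaw": 0},
  {"dx": 0.02, "dy": 0.045, "dz": 0, "yaw": 0},
  {"dx": 0.02, "dy": 0.045, "dz": 0, "yaw": 0},
  {"dx": 0.02, "dy": 0.045, "dz": 0, "yaw": 0},
  {"dx": 0.01, "dy": 0.045, "dz": 0, "yaw": 0},
  {"dx": 0, "dy": 0.045, "dz": 0, "yaw": 0},
  {"dx": 0, "dy": 0.045, "dz": 0, "yaw": 0},
  {"dx": 0, "dy": 0, "dz": 0, "yaw": 0},
  {"dx": 0, "dy": 0, "dz": 0, "yaw": 0},
], gripper=0.095)

```text
t: 1.5
eef_pos: [442.1, -76.3, 285.8]
tcp_rot: [3.141, -0.0, 0.462]
ft_force: [0.3, -0.3, 0.1]
opening: 1.001
grip_force: 0.0
```

```bash
python3 - <<'E'
from h import *
c,w=cloud("wrist"); cv2.imwrite("pics/w1.png",c[...,::-1]); np.savez("w1.npz",c=c,w=w)
s=state(); print(s["joints"].round(3),s["eef_pos"].round(1),s["tcp_rot"].round(3)); print(np.array(read_camera("wrist")["extrinsics"]).round(2))
p=w.reshape(-1,3); q=p[(p[:,2]>110)&(p[:,2]<170)&(abs(p[:,0]-467)<60)&(abs(p[:,1]-18)<60)]
print(len(q)); 
if len(q):
    z=np.percentile(q[:,2],60); s=q[abs(q[:,2]-z)<3]; print(z,s.mean(0),cv2.minEnclosingCircle(s[:,:2].astype(np.float32)))
E
```

```text
[-0.32   0.179  1.894 -0.     1.069  0.79 ] [442.2 -77.2 285.8] [ 3.141 -0.     0.461]
[[ 4.4000e-01  8.7000e-01  2.2000e-01  5.0346e+02]
 [-9.0000e-01  4.3000e-01  1.1000e-01 -4.6650e+01]
 [ 0.0000e+00 -2.4000e-01  9.7000e-01  4.3581e+02]
 [ 0.0000e+00  0.0000e+00  0.0000e+00  1.0000e+00]]
2916
144.13387218053708 [465.84217877  18.5733928  144.0652387 ] ((465.2988586425781, 18.947647094726562), 22.77164077758789)
```

View pics/w1.png

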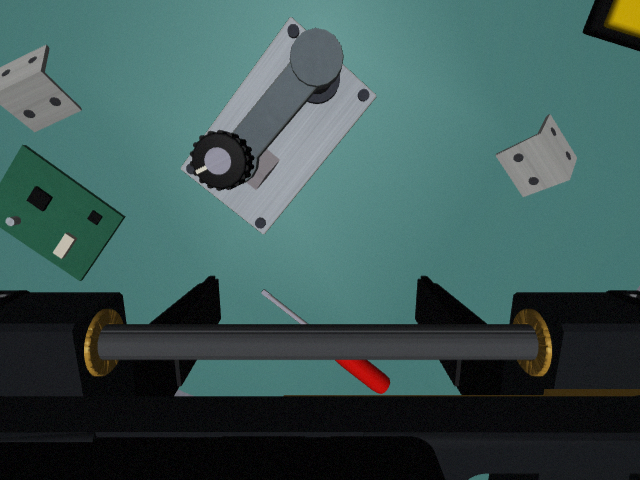

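```bash
python3 - <<'E'
from h import *
d=np.load("w1.npz");w=d["w"];c=d["c"].astype(int)
p=w.reshape(-1,3);q=c.reshape(-1,3)
print("table",np.nanmedian(w[240:260,330:400,2]),"arm",np.nanmedian(w[105:115,270:278,2]),"posttop",w[50:60,312:324].reshape(-1,3).mean(0))
k=w[152:168,214:230].reshape(-1,3); print("knobtop",np.nanmedian(k,0))
sub=np.zeros((480,640),bool); sub[5:245,175:385]=1
m=sub.ravel()&(p[:,2]>3.5)&(p[:,2]<9)&(q.max(1)-q.min(1)<30)
r=cv2.minAreaRect(p[m][:,:2].astype(np.float32)); print(r,cv2.boxPoints(r))
m=sub.ravel()&(p[:,2]>94)&(p[:,2]<112); s=p[m][:,:2]; print(cv2.minAreaRect(s.astype(np.float32)),cv2.fitLine(s.astype(np.float32),cv2.DIST_L2,0,.01,.01).ravel())
E
```

```text
table -0.34882105266126473 arm 97.26839785126359 posttop [nan nan nan]
knobtop [467.37434743  16.44886344 146.8260817 ]
((503.04901123046875, 4.8539581298828125), (119.6431884765625, 199.53880310058594), 76.761962890625) [[392.2318   -30.531094]
 [586.46826  -76.224915]
 [613.8662    40.23901 ]
 [419.62976   85.93283 ]]
((525.5413818359375, 1.5837669372558594), (43.272239685058594, 138.53089904785156), 74.17761993408203) [ 9.6836734e-01 -2.4952906e-01  5.3996295e+02 -2.9422278e+00]
```

>>> arm_command([
  {"dx": 0.0025, "dy": 0.0095, "dz": 0, "yaw": -8},
  {"dx": 0.0025, "dy": 0.0095, "dz": 0, "yaw": -8},
  {"dx": 0.0025, "dy": 0.0095, "dz": 0, "yaw": -8},
  {"dx": 0.0025, "dy": 0.0095, "dz": 0, "yaw": -8},
  {"dx": 0.0025, "dy": 0.0095, "dz": 0, "yaw": -8},
  {"dx": 0.0025, "dy": 0.0095, "dz": 0, "yaw": -8},
  {"dx": 0.0025, "dy": 0.0095, "dz": 0, "yaw": -8},
  {"dx": 0.0025, "dy": 0.0095, "dz": 0, "yaw": -8},
  {"dx": 0.0025, "dy": 0.0095, "dz": 0, "yaw": -8},
  {"dx": 0.002, "dy": 0.0095, "dz": 0, "yaw": -8},
  {"dx": 0, "dy": 0, "dz": -0.025, "yaw": 0},
  {"dx": 0, "dy": 0, "dz": -0.025, "yaw": 0},
  {"dx": 0, "dy": 0, "dz": -0.025, "yaw": 0},
  {"dx": 0, "dy": 0, "dz": -0.025, "yaw": 0},
  {"dx": 0, "dy": 0, "dz": -0.025, "yaw": 0},
  {"dx": 0, "dy": 0, "dz": -0.028, "yaw": 0},
  {"dx": 0, "dy": 0, "dz": 0, "yaw": 0},
  {"dx": 0, "dy": 0, "dz": 0, "yaw": 0},
])

```text
t: 3.4
eef_pos: [466.9, 17.0, 132.9]
tcp_rot: [3.141, 0.001, -0.938]
ft_force: [-0.3, 0.4, -0.1]
opening: 0.999
grip_force: 0.0
```

>>> arm_command([
  {"dx": 0, "dy": 0, "dz": 0, "yaw": 0},
  {"dx": 0, "dy": 0, "dz": 0, "yaw": 0},
  {"dx": 0, "dy": 0, "dz": 0, "yaw": 0},
  {"dx": 0, "dy": 0, "dz": 0, "yaw": 0},
  {"dx": 0, "dy": 0, "dz": 0, "yaw": 0},
  {"dx": 0, "dy": 0, "dz": 0, "yaw": 0},
], gripper=0.03)

```text
t: 4.0
eef_pos: [466.6, 18.0, 132.8]
tcp_rot: [-3.142, -0.0, -0.936]
ft_force: [-0.2, 0.5, -0.5]
opening: 0.55
grip_force: 0.0
```

>>> arm_command([
  {"dx": 0, "dy": 0, "dz": 0, "yaw": 0},
  {"dx": 0, "dy": 0, "dz": 0, "yaw": 0},
  {"dx": 0, "dy": 0, "dz": 0, "yaw": 0},
  {"dx": 0, "dy": 0, "dz": 0, "yaw": 0},
])

```text
t: 4.4
eef_pos: [466.3, 18.0, 132.7]
tcp_rot: [3.141, 0.0, -0.936]
ft_force: [-2.8, 0.7, 3.6]
opening: 0.439
grip_force: 30.0
```

>>> arm_command([
  {"dx": 0, "dy": 0, "dz": 0.00018, "yaw": 8},
  {"dx": 0, "dy": 0, "dz": 0.00018, "yaw": 8},
  {"dx": 0, "dy": 0, "dz": 0.00018, "yaw": 8},
  {"dx": 0, "dy": 0, "dz": 0.00018, "yaw": 8},
  {"dx": 0, "dy": 0, "dz": 0.00018, "yaw": 8},
  {"dx": 0, "dy": 0, "dz": 0.00018, "yaw": 8},
  {"dx": 0, "dy": 0, "dz": 0.00018, "yaw": 8},
  {"dx": 0, "dy": 0, "dz": 0.00018, "yaw": 8},
  {"dx": 0, "dy": 0, "dz": 0.00018, "yaw": 8},
  {"dx": 0, "dy": 0, "dz": 0.00018, "yaw": 8},
  {"dx": 0, "dy": 0, "dz": 0.00018, "yaw": 8},
  {"dx": 0, "dy": 0, "dz": 0.00018, "yaw": 8},
  {"dx": 0, "dy": 0, "dz": 0.00018, "yaw": 8},
  {"dx": 0, "dy": 0, "dz": 0.00018, "yaw": 8},
  {"dx": 0, "dy": 0, "dz": 0.00018, "yaw": 8},
  {"dx": 0, "dy": 0, "dz": 0.00018, "yaw": 8},
  {"dx": 0, "dy": 0, "dz": 0.00018, "yaw": 8},
  {"dx": 0, "dy": 0, "dz": 0.00018, "yaw": 8},
])

```text
t: 6.2
eef_pos: [464.6, 18.3, 135.7]
tcp_rot: [-3.137, -0.001, 1.582]
ft_force: [-11.6, 2.3, 8.3]
opening: 0.439
grip_force: 30.0
```

>>> arm_command([
  {"dx": 0, "dy": 0, "dz": 0.00018, "yaw": 8},
  {"dx": 0, "dy": 0, "dz": 0.00018, "yaw": 8},
  {"dx": 0, "dy": 0, "dz": 0.00018, "yaw": 8},
  {"dx": 0, "dy": 0, "dz": 0.00018, "yaw": 8},
  {"dx": 0, "dy": 0, "dz": 0.00018, "yaw": 8},
  {"dx": 0, "dy": 0, "dz": 0.00018, "yaw": 8},
  {"dx": 0, "dy": 0, "dz": 0.00018, "yaw": 8},
  {"dx": 0, "dy": 0, "dz": 0.00018, "yaw": 8},
  {"dx": 0, "dy": 0, "dz": 0.00018, "yaw": 8},
  {"dx": 0, "dy": 0, "dz": 0.00018, "yaw": 8},
  {"dx": 0, "dy": 0, "dz": 0.00018, "yaw": 8},
  {"dx": 0, "dy": 0, "dz": 0.00018, "yaw": 8},
  {"dx": 0, "dy": 0, "dz": 0.00018, "yaw": 8},
  {"dx": 0, "dy": 0, "dz": 0.00018, "yaw": 8},
  {"dx": 0, "dy": 0, "dz": 0.00018, "yaw": 8},
  {"dx": 0, "dy": 0, "dz": 0.00018, "yaw": 8},
  {"dx": 0, "dy": 0, "dz": 0.00018, "yaw": 8},
  {"dx": 0, "dy": 0, "dz": 0, "yaw": 0},
])

```text
t: 8.0
eef_pos: [464.3, 18.3, 138.8]
tcp_rot: [3.137, -0.003, -2.328]
ft_force: [-12.6, 3.2, 9.0]
opening: 0.437
grip_force: 30.0
```

```bash
python3 -c "
import numpy as np
a=np.radians(165.4-6*np.arange(16));x=110*np.cos(a);y=110*np.sin(a)
print(np.c_[np.diff(x),np.diff(y)].round(1).tolist(), x[-1]-x[0],y[-1]-y[0])"
```

```text
[[3.5, 11.0], [4.6, 10.6], [5.7, 10.0], [6.7, 9.4], [7.6, 8.6], [8.5, 7.8], [9.3, 6.8], [9.9, 5.8], [10.5, 4.8], [10.9, 3.6], [11.2, 2.5], [11.4, 1.3], [11.5, 0.1], [11.5, -1.1], [11.3, -2.3]] 134.17563815975933 78.72037934627436
```

>>> arm_command([
  {"dx": 0.0035, "dy": 0.011, "dz": 0, "yaw": -6},
  {"dx": 0.0046, "dy": 0.0106, "dz": 0, "yaw": -6},
  {"dx": 0.0057, "dy": 0.01, "dz": 0, "yaw": -6},
  {"dx": 0.0067, "dy": 0.0094, "dz": 0, "yaw": -6},
  {"dx": 0.0076, "dy": 0.0086, "dz": 0, "yaw": -6},
  {"dx": 0.0085, "dy": 0.0078, "dz": 0, "yaw": -6},
  {"dx": 0.0093, "dy": 0.0068, "dz": 0, "yaw": -6},
  {"dx": 0.0099, "dy": 0.0058, "dz": 0, "yaw": -6},
  {"dx": 0.0105, "dy": 0.0048, "dz": 0, "yaw": -6},
  {"dx": 0.0109, "dy": 0.0036, "dz": 0, "yaw": -6},
  {"dx": 0.0112, "dy": 0.0025, "dz": 0, "yaw": -6},
  {"dx": 0.0114, "dy": 0.0013, "dz": 0, "yaw": -6},
  {"dx": 0.0115, "dy": 0.0001, "dz": 0, "yaw": -6},
  {"dx": 0.0115, "dy": -0.0011, "dz": 0, "yaw": -6},
  {"dx": 0.0113, "dy": -0.0023, "dz": 0, "yaw": -6},
  {"dx": 0, "dy": 0, "dz": 0, "yaw": 0},
])

```text
t: 9.6
eef_pos: [601.7, 95.6, 138.9]
tcp_rot: [-3.141, 0.001, 2.376]
ft_force: [-1.1, -6.6, 4.4]
opening: 0.442
grip_force: 30.0
```

>>> arm_command([
  {"dx": 0, "dy": 0, "dz": 0, "yaw": 0},
  {"dx": 0, "dy": 0, "dz": 0, "yaw": 0},
  {"dx": 0, "dy": 0, "dz": 0, "yaw": 0},
  {"dx": 0, "dy": 0, "dz": 0, "yaw": 0},
  {"dx": 0, "dy": 0, "dz": 0.04, "yaw": 0},
  {"dx": 0, "dy": 0, "dz": 0.04, "yaw": 0},
  {"dx": -0.02, "dy": 0, "dz": 0.04, "yaw": -8},
  {"dx": -0.04, "dy": -0.01, "dz": 0.04, "yaw": -8},
  {"dx": -0.04, "dy": -0.015, "dz": 0, "yaw": -8},
  {"dx": -0.04, "dy": -0.015, "dz": 0, "yaw": -8},
  {"dx": -0.04, "dy": -0.015, "dz": 0, "yaw": -8},
  {"dx": 0, "dy": -0.01, "dz": 0, "yaw": -8},
  {"dx": 0, "dy": 0, "dz": 0, "yaw": -8},
  {"dx": 0, "dy": 0, "dz": 0, "yaw": -8},
  {"dx": 0, "dy": 0, "dz": 0, "yaw": -8},
  {"dx": 0, "dy": 0, "dz": 0, "yaw": -8},
  {"dx": 0, "dy": 0, "dz": 0, "yaw": 0},
  {"dx": 0, "dy": 0, "dz": 0, "yaw": 0},
], gripper=0.095)

```text
t: 11.4
eef_pos: [425.8, 33.2, 293.8]
tcp_rot: [3.141, -0.0, 0.988]
ft_force: [-0.8, 0.4, 0.1]
opening: 1.0
grip_force: 0.0
```

```bash
python3 - <<'E'
from h import *
c,w=cloud("wrist"); cv2.imwrite("pics/w2.png",c[...,::-1]); np.savez("w2.npz",c=c,w=w)
s=state(); print(s["joints"].round(3),s["eef_pos"].round(1),s["tcp_rot"].round(3),s["t"])
E
```

```text
[-0.077  0.136  1.925 -0.     1.081  0.506] [425.8  33.2 293.8] [ 3.141 -0.     0.987] 11.45
```

View pics/w2.png

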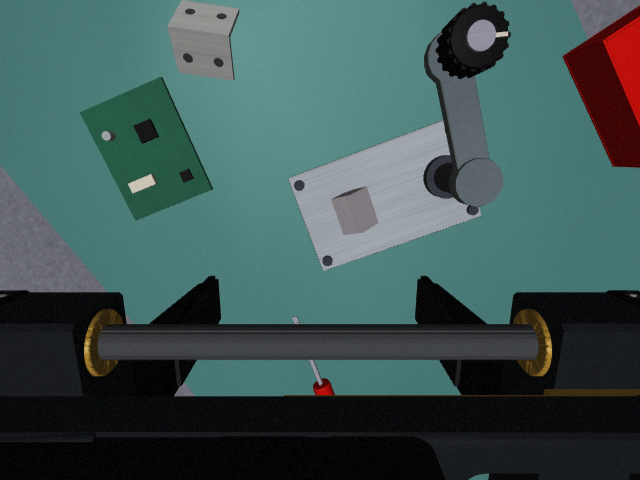

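The arm is swung clear, with the knob at (480,37). The ridge is free at (354,210), and bracket A stands as a tent at (205,40).

```bash
cat >> h.py <<'E'
from scipy.optimize import least_squares
def roof(p,zlo,zhi,th0=0.):
    """roof fit: z=h-|n.(p)-c|; returns line angle(deg), mid xy, h, length, rms"""
    p=p.reshape(-1,3); p=p[(p[:,2]>zlo)&(p[:,2]<zhi)]
    m=np.median(p,0); best=None
    for t in np.radians(np.arange(0,180,15)):
        f=lambda a:p[:,2]-(a[2]-abs(-np.sin(a[0])*(p[:,0]-m[0])+np.cos(a[0])*(p[:,1]-m[1])-a[1]))
        r=least_squares(f,[t,0,p[:,2].max()],loss="soft_l1",f_scale=1.5)
        if best is None or r.cost<best.cost: best=r
    a=best.x; d=np.array([np.cos(a[0]),np.sin(a[0])]); n=np.array([-d[1],d[0]])
    ok=abs(best.fun)<4; s=(p[ok,:2]-m[:2])@d; lo,hi=np.percentile(s,[1,99]); uu=(p[ok,:2]-m[:2])@n-a[1]
    return dict(deg=round(np.degrees(a[0])%180,2),mid=(m[:2]+d*(lo+hi)/2+n*a[1]).round(1),h=round(a[2],1),L=round(hi-lo,1),rms=round(float(np.sqrt((best.fun[ok]**2).mean())),2),n=len(p),side=(int((uu<-3).sum()),int((uu>3).sum())))
def jigplate(p,q,m):
    m=m&(p[:,2]>3.5)&(p[:,2]<9)&(q.max(1)-q.min(1)<30)
    r=cv2.minAreaRect(p[m][:,:2].astype(np.float32)); return r
E
python3 - <<'E'
from h import *
d=np.load("w2.npz");w=d["w"];q=d["c"].reshape(-1,3).astype(int)
print("table",np.nanmedian(w[240:270,230:300,2]),"plate",np.nanmedian(w[225:240,380:400,2]))
print("ridge",roof(w[183:237,328:382],9,50))
print("A",roof(w[0:84,164:244],5,50))
s=np.zeros((480,640),bool); s[110:275,283:490]=1
r=jigplate(w.reshape(-1,3),q,s.ravel()); print(r)
d=np.load("w1.npz");w=d["w"]; print("B",roof(w[110:200,490:582],5,50)); print("A1",roof(w[40:135,0:85],5,50))
d=np.load("scene0.npz");w=d["w"]; print("Bsc",roof(w[340:390,158:208],6,50)); print("Asc",roof(w[185:220,310:350],6,50))
E
```

```text
table -0.44850491797797076 plate 5.089244367778917
ridge {'deg': np.float64(76.64), 'mid': array([464.2,  14.3]), 'h': np.float64(40.4), 'L': np.float64(43.6), 'rms': 0.82, 'n': 1540, 'side': (602, 651)}
A {'deg': np.float64(138.91), 'mid': array([430.5, 251.3]), 'h': np.float64(37.0), 'L': np.float64(59.4), 'rms': 0.93, 'n': 4003, 'side': (2152, 1399)}
((502.92926025390625, 5.177619934082031), (119.67984008789062, 199.56265258789062), 76.72550201416016)
B {'deg': np.float64(65.18), 'mid': array([ 610.4, -266.5]), 'h': np.float64(37.2), 'L': np.float64(59.4), 'rms': 1.0, 'n': 3383, 'side': (823, 2187)}
A1 {'deg': np.float64(138.75), 'mid': array([430.8, 251. ]), 'h': np.float64(36.8), 'L': np.float64(59.2), 'rms': 1.12, 'n': 3665, 'side': (900, 2372)}
Bsc {'deg': np.float64(65.34), 'mid': array([ 611., -267.]), 'h': np.float64(38.6), 'L': np.float64(59.2), 'rms': 1.64, 'n': 1011, 'side': (736, 141)}
Asc {'deg': np.float64(140.0), 'mid': array([431.2, 251. ]), 'h': np.float64(38.7), 'L': np.float64(61.4), 'rms': 1.43, 'n': 397, 'side': (176, 155)}
```

>>> arm_command([
  {"dx": 0.001, "dy": 0.0363, "dz": -0.02, "yaw": -1.3},
  {"dx": 0.001, "dy": 0.0363, "dz": -0.02, "yaw": -1.3},
  {"dx": 0.001, "dy": 0.0363, "dz": -0.02, "yaw": -1.3},
  {"dx": 0.001, "dy": 0.0363, "dz": -0.02, "yaw": -1.3},
  {"dx": 0.0008, "dy": 0.0363, "dz": -0.02, "yaw": -1.3},
  {"dx": 0, "dy": 0.0365, "dz": -0.02, "yaw": -1.2},
  {"dx": 0, "dy": 0, "dz": -0.03, "yaw": 0},
  {"dx": 0, "dy": 0, "dz": -0.03, "yaw": 0},
  {"dx": 0, "dy": 0, "dz": 0, "yaw": 0},
  {"dx": 0, "dy": 0, "dz": 0, "yaw": 0},
  {"dx": 0, "dy": 0, "dz": 0, "yaw": 0},
])

```text
t: 12.55
eef_pos: [431.4, 251.2, 115.2]
tcp_rot: [3.141, -0.002, 0.85]
ft_force: [-0.2, -0.7, -0.9]
opening: 0.998
grip_force: 0.0
```

```bash
python3 - <<'E'
from h import *
c,w=cloud("wrist"); np.savez("w3.npz",c=c,w=w)
s=state(); print(s["eef_pos"].round(1),s["tcp_rot"].round(3),s["t"])
p=w.reshape(-1,3);p=p[(np.hypot(p[:,0]-430.6,p[:,1]-251.2)<52)]
print(len(p)); print(roof(p,5,45))
E
```

```text
[431.4 251.2 115.3] [ 3.14e+00 -2.00e-03  8.49e-01] 12.6
84627
{'deg': np.float64(138.92), 'mid': array([430.2, 251.6]), 'h': np.float64(37.1), 'L': np.float64(58.8), 'rms': 0.71, 'n': 7729, 'side': (4629, 2262)}
```

>>> arm_command([
  {"dx": -0.001, "dy": 0, "dz": -0.02, "yaw": 0},
  {"dx": 0, "dy": 0, "dz": -0.02, "yaw": 0},
  {"dx": 0, "dy": 0, "dz": -0.02, "yaw": 0},
  {"dx": 0, "dy": 0, "dz": -0.02, "yaw": 0},
  {"dx": 0, "dy": 0, "dz": -0.009, "yaw": 0},
  {"dx": 0, "dy": 0, "dz": 0, "yaw": 0},
  {"dx": 0, "dy": 0, "dz": 0, "yaw": 0},
])

```text
t: 13.3
eef_pos: [430.1, 251.3, 25.7]
tcp_rot: [3.141, -0.001, 0.849]
ft_force: [0.3, -1.3, -0.2]
opening: 1.001
grip_force: 0.0
```

>>> arm_command([
  {"dx": 0, "dy": 0, "dz": 0, "yaw": 0},
  {"dx": 0, "dy": 0, "dz": 0, "yaw": 0},
  {"dx": 0, "dy": 0, "dz": 0, "yaw": 0},
  {"dx": 0, "dy": 0, "dz": 0, "yaw": 0},
  {"dx": 0, "dy": 0, "dz": 0, "yaw": 0},
  {"dx": 0, "dy": 0, "dz": 0, "yaw": 0},
  {"dx": 0, "dy": 0, "dz": 0, "yaw": 0},
  {"dx": 0, "dy": 0, "dz": 0, "yaw": 0},
], gripper=0.05)

```text
t: 14.1
eef_pos: [429.7, 251.2, 24.9]
tcp_rot: [3.141, -0.0, 0.849]
ft_force: [0.3, -0.7, 2.4]
opening: 0.628
grip_force: 30.0
```

>>> arm_command([
  {"dx": 0, "dy": 0, "dz": 0.015, "yaw": 0},
  {"dx": 0, "dy": 0, "dz": 0.03, "yaw": 0},
  {"dx": 0, "dy": 0, "dz": 0.03, "yaw": 0},
  {"dx": 0.0043, "dy": -0.0296, "dz": 0, "yaw": -7.74},
  {"dx": 0.0043, "dy": -0.0296, "dz": 0, "yaw": -7.74},
  {"dx": 0.0043, "dy": -0.0296, "dz": 0, "yaw": -7.74},
  {"dx": 0.0043, "dy": -0.0296, "dz": 0, "yaw": -7.74},
  {"dx": 0.0043, "dy": -0.0296, "dz": 0, "yaw": -7.74},
  {"dx": 0.0043, "dy": -0.0296, "dz": 0, "yaw": -7.74},
  {"dx": 0.0043, "dy": -0.0296, "dz": 0, "yaw": -7.74},
  {"dx": 0.0043, "dy": -0.0296, "dz": 0, "yaw": -7.74},
  {"dx": 0, "dy": 0, "dz": 0, "yaw": 0},
  {"dx": 0, "dy": 0, "dz": 0, "yaw": 0},
  {"dx": 0, "dy": 0, "dz": 0, "yaw": 0},
])

```text
t: 15.5
eef_pos: [463.8, 14.9, 99.7]
tcp_rot: [3.142, 0.001, -0.23]
ft_force: [-0.3, 1.0, -1.1]
opening: 0.628
grip_force: 30.0
```

```bash
python3 - <<'E'
from h import *
c,w=cloud("wrist"); np.savez("w4.npz",c=c,w=w); cv2.imwrite("pics/w4.png",c[...,::-1])
s=state(); print(s["eef_pos"].round(1),s["tcp_rot"].round(3),s["t"],s["opening"],s["grip_force"])
p=w.reshape(-1,3);p=p[(np.hypot(p[:,0]-s["eef_pos"][0],p[:,1]-s["eef_pos"][1])<44)]
print(roof(p,82,118))
E
```

```text
[463.8  15.1  99.8] [ 3.142  0.    -0.23 ] 15.55 0.6250405319431406 29.99991156939359
{'deg': np.float64(77.1), 'mid': array([466.2,  14.4]), 'h': np.float64(110.2), 'L': np.float64(60.9), 'rms': 0.89, 'n': 13028, 'side': (10395, 0)}
```

View pics/w4.png

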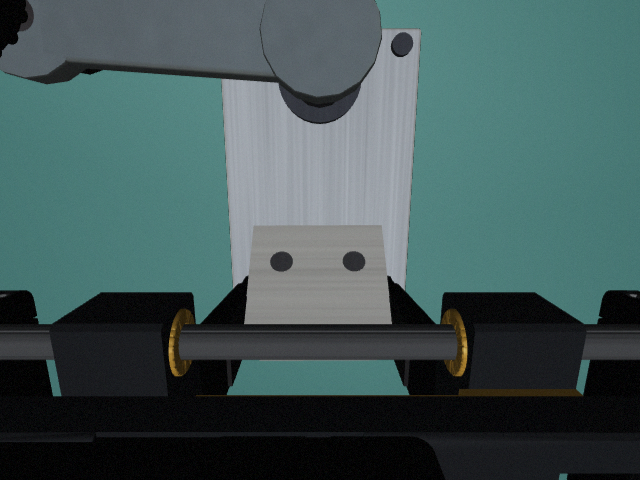

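>>> arm_command([
  {"dx": 0.0004, "dy": -0.0006, "dz": -0.02, "yaw": 0},
  {"dx": 0, "dy": 0, "dz": -0.02, "yaw": 0},
  {"dx": 0, "dy": 0, "dz": -0.015, "yaw": 0},
  {"dx": 0, "dy": 0, "dz": -0.005, "yaw": 0},
  {"dx": 0, "dy": 0, "dz": -0.004, "yaw": 0},
  {"dx": 0, "dy": 0, "dz": 0, "yaw": 0},
  {"dx": 0, "dy": 0, "dz": 0, "yaw": 0},
])

```text
t: 16.25
eef_pos: [464.7, 13.9, 36.3]
tcp_rot: [3.142, -0.001, -0.231]
ft_force: [-0.1, 0.1, -0.9]
opening: 0.622
grip_force: 30.0
```

>>> arm_command([
  {"dx": 0, "dy": 0, "dz": -0.001, "yaw": 0},
  {"dx": 0, "dy": 0, "dz": -0.001, "yaw": 0},
  {"dx": 0, "dy": 0, "dz": 0, "yaw": 0},
  {"dx": 0, "dy": 0, "dz": 0, "yaw": 0},
])

```text
t: 16.65
eef_pos: [463.7, 13.9, 34.4]
tcp_rot: [3.141, 0.001, -0.232]
ft_force: [-4.9, 1.6, 8.4]
opening: 0.625
grip_force: 30.0
```

>>> arm_command([
  {"dx": -0.0007, "dy": 0, "dz": 0, "yaw": 0},
  {"dx": 0, "dy": 0, "dz": 0, "yaw": 0},
  {"dx": 0, "dy": 0, "dz": 0, "yaw": 0},
  {"dx": 0, "dy": 0, "dz": 0, "yaw": 0},
  {"dx": 0, "dy": 0, "dz": 0, "yaw": 0},
  {"dx": 0, "dy": 0, "dz": 0, "yaw": 0},
  {"dx": 0, "dy": 0, "dz": 0, "yaw": 0},
  {"dx": 0, "dy": 0, "dz": 0.03, "yaw": 0},
  {"dx": 0, "dy": 0, "dz": 0.04, "yaw": 0},
  {"dx": 0, "dy": 0, "dz": 0.04, "yaw": 0},
  {"dx": 0, "dy": -0.03, "dz": 0.04, "yaw": 0},
  {"dx": 0, "dy": -0.04, "dz": 0.04, "yaw": 0},
  {"dx": 0, "dy": 0, "dz": 0, "yaw": 0},
  {"dx": 0, "dy": 0, "dz": 0, "yaw": 0},
  {"dx": 0, "dy": 0, "dz": 0, "yaw": 0},
], gripper=0.095)

```text
t: 18.15
eef_pos: [463.1, -51.0, 218.1]
tcp_rot: [-3.142, 0.002, -0.232]
ft_force: [0.9, -0.3, -1.2]
opening: 0.998
grip_force: 0.0
```

```bash
python3 - <<'E'
from h import *
c,w=cloud("wrist"); np.savez("w5.npz",c=c,w=w); cv2.imwrite("pics/w5.png",c[...,::-1])
s=state(); print(s["joints"].round(2),s["eef_pos"].round(1),s["tcp_rot"].round(3),s["t"])
p=w.reshape(-1,3)
for n,x,y,lo,hi in [("N",464.2,14.4,18,60),("B",610.5,-266.5,5,50)]:
    q=p[np.hypot(p[:,0]-x,p[:,1]-y)<48]; q=q[(q[:,2]>lo)&(q[:,2]<hi)]
    print(n,len(q),roof(q,lo,hi) if len(q)>300 else None)
E
```

```text
[-0.25  0.29  1.95 -0.    0.9   1.55] [463.2 -50.9 218. ] [-3.142e+00  2.000e-03 -2.310e-01] 18.2
N 3751 {'deg': np.float64(76.79), 'mid': array([464. ,  13.7]), 'h': np.float64(46.1), 'L': np.float64(59.2), 'rms': 0.79, 'n': 3751, 'side': (2115, 1174)}
B 3529 {'deg': np.float64(65.17), 'mid': array([ 607.5, -265.4]), 'h': np.float64(34.1), 'L': np.float64(59.5), 'rms': 1.16, 'n': 3529, 'side': (0, 3352)}
```

View pics/w5.png

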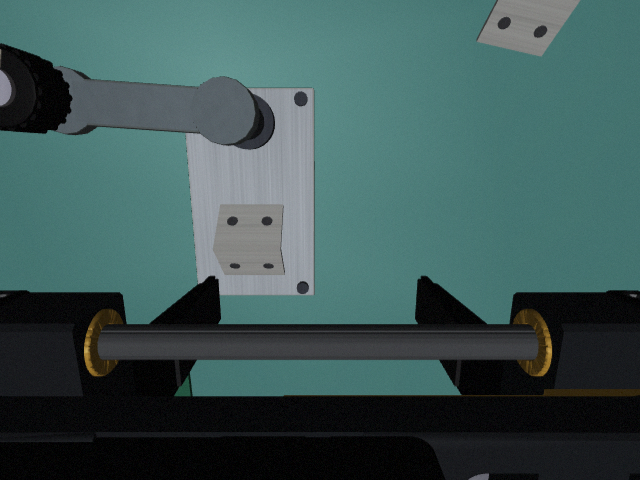

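>>> arm_command([
  {"dx": 0.0246, "dy": -0.0359, "dz": 0, "yaw": -2},
  {"dx": 0.0246, "dy": -0.0359, "dz": 0, "yaw": -2},
  {"dx": 0.0246, "dy": -0.0359, "dz": 0, "yaw": -2},
  {"dx": 0.0246, "dy": -0.0359, "dz": -0.02, "yaw": -2},
  {"dx": 0.0246, "dy": -0.0359, "dz": -0.02, "yaw": -2},
  {"dx": 0.0243, "dy": -0.036, "dz": -0.02, "yaw": -1.5},
  {"dx": 0, "dy": 0, "dz": -0.02, "yaw": 0},
  {"dx": 0, "dy": 0, "dz": -0.02, "yaw": 0},
  {"dx": 0, "dy": 0, "dz": 0, "yaw": 0},
  {"dx": 0, "dy": 0, "dz": 0, "yaw": 0},
])

```text
t: 19.2
eef_pos: [611.1, -266.2, 118.4]
tcp_rot: [-3.142, 0.002, -0.431]
ft_force: [-0.0, -0.7, -0.2]
opening: 0.996
grip_force: 0.0
```

```bash
python3 - <<'E'
from h import *
c,w=cloud("wrist"); np.savez("w6.npz",c=c,w=w)
s=state(); print(s["eef_pos"].round(1),s["tcp_rot"].round(3),s["t"])
p=w.reshape(-1,3);p=p[(np.hypot(p[:,0]-610.5,p[:,1]+266.5)<52)]
print(roof(p,5,45))
E
```

```text
[ 611.4 -266.5  119.4] [ 3.142  0.    -0.431] 19.25
{'deg': np.float64(65.17), 'mid': array([ 610.1, -266.9]), 'h': np.float64(37.0), 'L': np.float64(58.8), 'rms': 0.71, 'n': 7536, 'side': (4514, 2205)}
```

>>> arm_command([
  {"dx": -0.0008, "dy": 0, "dz": -0.02, "yaw": 0},
  {"dx": 0, "dy": 0, "dz": -0.02, "yaw": 0},
  {"dx": 0, "dy": 0, "dz": -0.02, "yaw": 0},
  {"dx": 0, "dy": 0, "dz": -0.02, "yaw": 0},
  {"dx": 0, "dy": 0, "dz": -0.012, "yaw": 0},
  {"dx": 0, "dy": 0, "dz": 0, "yaw": 0},
  {"dx": 0, "dy": 0, "dz": 0, "yaw": 0},
])

```text
t: 19.95
eef_pos: [610.8, -267.2, 28.2]
tcp_rot: [3.141, -0.001, -0.432]
ft_force: [-1.2, -0.7, 0.4]
opening: 0.997
grip_force: 0.0
```

>>> arm_command([
  {"dx": 0, "dy": 0, "dz": 0, "yaw": 0},
  {"dx": 0, "dy": 0, "dz": 0, "yaw": 0},
  {"dx": 0, "dy": 0, "dz": 0, "yaw": 0},
  {"dx": 0, "dy": 0, "dz": 0, "yaw": 0},
  {"dx": 0, "dy": 0, "dz": 0, "yaw": 0},
  {"dx": 0, "dy": 0, "dz": 0, "yaw": 0},
  {"dx": 0, "dy": 0, "dz": 0, "yaw": 0},
  {"dx": 0, "dy": 0, "dz": 0, "yaw": 0},
], gripper=0.05)

```text
t: 20.75
eef_pos: [610.3, -267.1, 27.3]
tcp_rot: [3.142, -0.0, -0.432]
ft_force: [-0.2, 1.1, 1.5]
opening: 0.626
grip_force: 30.0
```

>>> arm_command([
  {"dx": 0, "dy": 0, "dz": 0.015, "yaw": 0},
  {"dx": 0, "dy": 0, "dz": 0.03, "yaw": 0},
  {"dx": 0, "dy": 0, "dz": 0.035, "yaw": 0},
  {"dx": -0.0183, "dy": 0.0351, "dz": 0, "yaw": 1.44},
  {"dx": -0.0183, "dy": 0.0351, "dz": 0, "yaw": 1.44},
  {"dx": -0.0183, "dy": 0.0351, "dz": 0, "yaw": 1.44},
  {"dx": -0.0183, "dy": 0.0351, "dz": 0, "yaw": 1.44},
  {"dx": -0.0183, "dy": 0.0351, "dz": 0, "yaw": 1.44},
  {"dx": -0.0183, "dy": 0.0351, "dz": 0, "yaw": 1.44},
  {"dx": -0.0183, "dy": 0.0351, "dz": 0, "yaw": 1.44},
  {"dx": -0.0183, "dy": 0.0355, "dz": 0, "yaw": 1.44},
  {"dx": 0, "dy": 0, "dz": 0, "yaw": 0},
  {"dx": 0, "dy": 0, "dz": 0, "yaw": 0},
  {"dx": 0, "dy": 0, "dz": 0, "yaw": 0},
])

```text
t: 22.15
eef_pos: [464.6, 13.6, 107.7]
tcp_rot: [3.142, -0.001, -0.232]
ft_force: [0.4, -0.6, -2.2]
opening: 0.627
grip_force: 30.0
```

```bash
python3 - <<'E'
from h import *
c,w=cloud("wrist"); np.savez("w7.npz",c=c,w=w); cv2.imwrite("pics/w7.png",c[...,::-1])
s=state(); print(s["eef_pos"].round(1),s["tcp_rot"].round(3),s["t"],s["opening"],s["grip_force"])
e=s["eef_pos"];p=w.reshape(-1,3);p=p[(np.hypot(p[:,0]-e[0],p[:,1]-e[1])<44)]
print(roof(p,e[2]-20,e[2]+18))
E
```

```text
[464.5  13.4 107.5] [ 3.142e+00 -1.000e-03 -2.320e-01] 22.2 0.6259368654449485 29.99982992572768
{'deg': np.float64(76.75), 'mid': array([466. ,  13.4]), 'h': np.float64(115.9), 'L': np.float64(60.0), 'rms': 0.89, 'n': 12905, 'side': (10202, 0)}
```

View pics/w7.png

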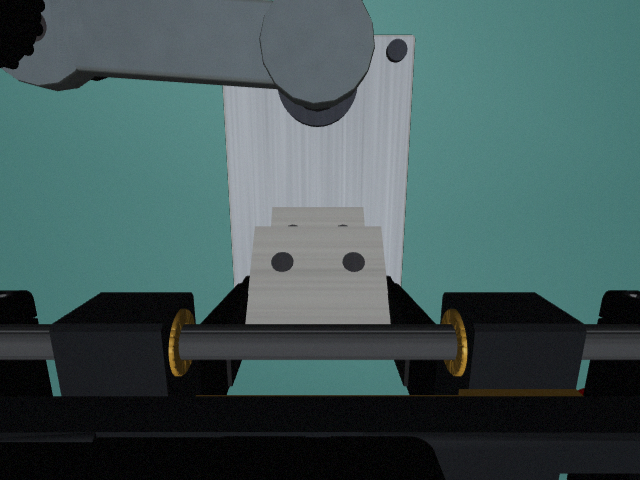

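>>> arm_command([
  {"dx": -0.0004, "dy": 0.0004, "dz": -0.02, "yaw": 0},
  {"dx": 0, "dy": 0, "dz": -0.015, "yaw": 0},
  {"dx": 0, "dy": 0, "dz": 0, "yaw": 0},
  {"dx": 0, "dy": 0, "dz": 0, "yaw": 0},
  {"dx": 0, "dy": 0, "dz": 0, "yaw": 0},
  {"dx": 0, "dy": 0, "dz": 0, "yaw": 0},
])

```text
t: 22.8
eef_pos: [463.8, 14.3, 72.8]
tcp_rot: [-3.142, -0.001, -0.232]
ft_force: [-0.1, 1.6, -1.6]
opening: 0.624
grip_force: 30.0
```

>>> arm_command([
  {"dx": 0, "dy": 0, "dz": -0.002, "yaw": 0},
  {"dx": 0, "dy": 0, "dz": -0.002, "yaw": 0},
  {"dx": 0, "dy": 0, "dz": -0.001, "yaw": 0},
  {"dx": 0, "dy": 0, "dz": -0.001, "yaw": 0},
  {"dx": 0, "dy": 0, "dz": -0.001, "yaw": 0},
  {"dx": 0, "dy": 0, "dz": -0.001, "yaw": 0},
  {"dx": 0, "dy": 0, "dz": 0, "yaw": 0},
])

```text
t: 23.5
eef_pos: [463.5, 14.4, 64.1]
tcp_rot: [3.141, 0.0, -0.231]
ft_force: [-0.3, -0.9, -1.2]
opening: 0.629
grip_force: 30.0
```

>>> arm_command([
  {"dx": 0, "dy": 0, "dz": -0.001, "yaw": 0},
  {"dx": 0, "dy": 0, "dz": -0.001, "yaw": 0},
  {"dx": 0, "dy": 0, "dz": -0.002, "yaw": 0},
  {"dx": 0, "dy": 0, "dz": -0.002, "yaw": 0},
  {"dx": 0, "dy": 0, "dz": 0, "yaw": 0},
])

```text
t: 24.0
eef_pos: [463.9, 14.3, 58.4]
tcp_rot: [3.142, -0.001, -0.231]
ft_force: [-0.5, -3.7, 3.8]
opening: 0.627
grip_force: 30.0
```

>>> arm_command([
  {"dx": 0, "dy": 0, "dz": -0.003, "yaw": 0},
  {"dx": 0, "dy": 0, "dz": -0.003, "yaw": 0},
  {"dx": 0, "dy": 0, "dz": -0.003, "yaw": 0},
  {"dx": 0, "dy": 0, "dz": -0.003, "yaw": 0},
  {"dx": 0, "dy": 0, "dz": 0, "yaw": 0},
  {"dx": 0, "dy": 0, "dz": 0, "yaw": 0},
])

```text
t: 24.6
eef_pos: [464.6, 14.2, 46.9]
tcp_rot: [-3.141, -0.003, -0.231]
ft_force: [0.7, -4.1, 11.5]
opening: 0.628
grip_force: 30.0
```

>>> arm_command([
  {"dx": 0, "dy": 0, "dz": -0.001, "yaw": 0},
  {"dx": 0, "dy": 0, "dz": -0.001, "yaw": 0},
  {"dx": 0, "dy": 0, "dz": 0, "yaw": 0},
  {"dx": 0, "dy": 0, "dz": 0, "yaw": 0},
])

```text
t: 25.0
eef_pos: [464.6, 14.1, 45.1]
tcp_rot: [-3.142, -0.003, -0.231]
ft_force: [-1.0, -4.3, 16.5]
opening: 0.625
grip_force: 30.0
```

```bash
python3 - <<'E'
from h import *
s=state(); print(s["eef_pos"].round(1),s["ft_force"].round(1))
r=read_camera("wrist"); cv2.imwrite("pics/w8.png",r["color"][...,::-1])
r=read_camera("scene"); cv2.imwrite("pics/s8.png",cv2.resize(r["color"][180:320,200:340,::-1],None,fx=4,fy=4,interpolation=cv2.INTER_CUBIC))
E
```

```text
[464.6  14.1  45.1] [-1.  -4.3 16.5]
```

View pics/w8.png

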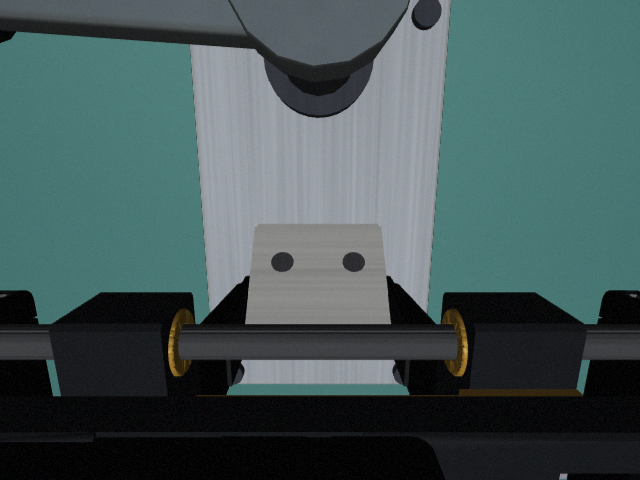

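The held bracket hasn't shifted in the grip: its holes are still at (282,261) and (354,261). It hangs about 3 mm above its seat, so I'll release it here.

>>> arm_command([
  {"dx": 0, "dy": 0, "dz": 0, "yaw": 0},
  {"dx": 0, "dy": 0, "dz": 0, "yaw": 0},
  {"dx": 0, "dy": 0, "dz": 0, "yaw": 0},
  {"dx": 0, "dy": 0, "dz": 0, "yaw": 0},
  {"dx": 0, "dy": 0, "dz": 0, "yaw": 0},
  {"dx": 0, "dy": 0, "dz": 0, "yaw": 0},
  {"dx": 0, "dy": 0, "dz": 0, "yaw": 0},
  {"dx": 0, "dy": 0, "dz": 0.03, "yaw": 0},
  {"dx": 0, "dy": 0, "dz": 0.04, "yaw": 0},
  {"dx": 0, "dy": 0, "dz": 0.04, "yaw": 0},
  {"dx": 0, "dy": -0.03, "dz": 0.04, "yaw": 0},
  {"dx": 0, "dy": -0.04, "dz": 0.03, "yaw": 0},
  {"dx": 0, "dy": 0, "dz": 0, "yaw": 0},
  {"dx": 0, "dy": 0, "dz": 0, "yaw": 0},
  {"dx": 0, "dy": 0, "dz": 0, "yaw": 0},
], gripper=0.095)

```text
t: 26.6
eef_pos: [462.8, -54.8, 223.2]
tcp_rot: [-3.141, 0.002, -0.231]
ft_force: [0.5, -0.1, 0.1]
opening: 0.997
grip_force: 0.0
```

```bash
python3 - <<'E'
from h import *
c,w=cloud("wrist"); np.savez("w9.npz",c=c,w=w)
s=state(); print(s["joints"].round(2),s["eef_pos"].round(1),s["tcp_rot"].round(3),s["t"])
p=w.reshape(-1,3); q=p[np.hypot(p[:,0]-464.2,p[:,1]-14.4)<48]
print(roof(q,18,65)); 
cv2.imwrite("pics/w9.png",cv2.resize(c[60:320,0:340,::-1],None,fx=2,fy=2))
E
```

```text
[-0.26  0.28  1.95  0.    0.92  1.54] [462.9 -54.7 223.1] [-3.142e+00  2.000e-03 -2.310e-01] 26.65
{'deg': np.float64(76.72), 'mid': array([464.1,  14.2]), 'h': np.float64(51.7), 'L': np.float64(59.1), 'rms': 0.79, 'n': 4459, 'side': (2547, 1389)}
```

View pics/w9.png

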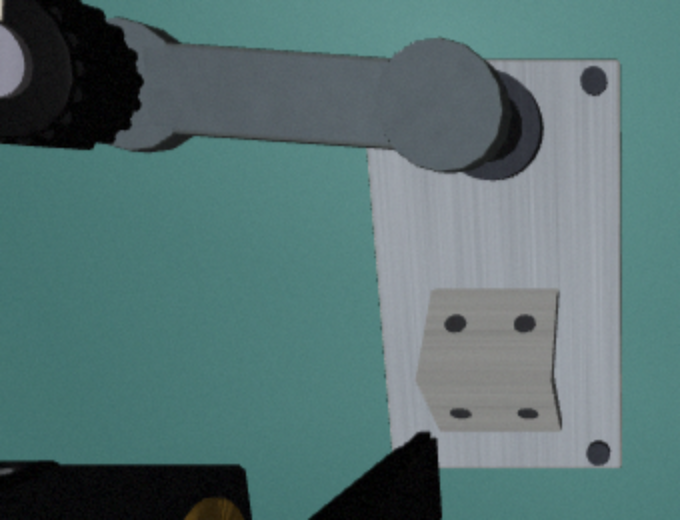

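Both brackets are nested and flush. The top bracket sits at (490,360) in the crop, square to the plate, and within 0.3 mm of the measured ridge middle. Next I'll bring the clamp back.

>>> arm_command([
  {"dx": 0.0077, "dy": 0.0083, "dz": 0, "yaw": 8.3},
  {"dx": 0.0077, "dy": 0.0083, "dz": 0, "yaw": 8.3},
  {"dx": 0.0077, "dy": 0.0083, "dz": 0, "yaw": 8.3},
  {"dx": 0.0077, "dy": 0.0083, "dz": 0, "yaw": 8.3},
  {"dx": 0.0077, "dy": 0.0083, "dz": 0, "yaw": 8.3},
  {"dx": 0.0077, "dy": 0.0083, "dz": 0, "yaw": 8.3},
  {"dx": 0.0077, "dy": 0.0083, "dz": 0, "yaw": 8.3},
  {"dx": 0.0077, "dy": 0.0083, "dz": 0, "yaw": 8.3},
  {"dx": 0.0077, "dy": 0.0083, "dz": 0, "yaw": 8.3},
  {"dx": 0.0077, "dy": 0.0083, "dz": 0, "yaw": 8.3},
  {"dx": 0.0077, "dy": 0.0083, "dz": 0, "yaw": 8.3},
  {"dx": 0.0077, "dy": 0.0083, "dz": 0, "yaw": 8.3},
  {"dx": 0.0077, "dy": 0.0083, "dz": 0, "yaw": 8.3},
  {"dx": 0.0077, "dy": 0.0083, "dz": 0, "yaw": 8.3},
  {"dx": 0.0077, "dy": 0.0083, "dz": 0, "yaw": 8.3},
  {"dx": 0.0077, "dy": 0.0083, "dz": 0, "yaw": 8.3},
  {"dx": 0.0077, "dy": 0.0083, "dz": 0, "yaw": 8.3},
  {"dx": 0.0077, "dy": 0.0083, "dz": 0, "yaw": 8.3},
  {"dx": 0, "dy": 0, "dz": 0, "yaw": 0},
  {"dx": 0, "dy": 0, "dz": 0, "yaw": 0},
])

```text
t: 28.65
eef_pos: [601.4, 94.5, 223.1]
tcp_rot: [-3.14, -0.001, 2.373]
ft_force: [-0.4, -0.2, -0.3]
opening: 0.997
grip_force: 0.0
```

```bash
python3 - <<'E'
from h import *
s=state(); print(s["joints"].round(2),s["eef_pos"].round(1),s["tcp_rot"].round(3),s["t"])
for n in ["side","scene"]:
    c,w=cloud(n); p=w.reshape(-1,3); q=p[(np.hypot(p[:,0]-601,p[:,1]-95)<40)&(p[:,2]>120)&(p[:,2]<162)]
    if len(q)<20: print(n,len(q)); continue
    z=np.percentile(q[:,2],90); q=q[abs(q[:,2]-z)<4]; print(n,len(q),z,cv2.minEnclosingCircle(q[:,:2].astype(np.float32)))
E
```

```text
[ 0.05  0.48  1.61  0.    1.05 -0.76] [601.4  94.5 223.1] [-3.140e+00 -1.000e-03  2.373e+00] 28.65
side 167 153.55747651834903 ((602.3865356445312, 96.2397232055664), 22.643970489501953)
scene 218 153.92443487601187 ((604.81640625, 92.53045654296875), 22.793365478515625)
```

>>> arm_command([
  {"dx": 0.0005, "dy": 0.001, "dz": -0.025, "yaw": 0},
  {"dx": 0, "dy": 0, "dz": -0.025, "yaw": 0},
  {"dx": 0, "dy": 0, "dz": -0.02, "yaw": 0},
  {"dx": 0, "dy": 0, "dz": -0.014, "yaw": 0},
  {"dx": 0, "dy": 0, "dz": 0, "yaw": 0},
  {"dx": 0, "dy": 0, "dz": 0, "yaw": 0},
])

```text
t: 29.35
eef_pos: [602.7, 94.8, 140.7]
tcp_rot: [3.141, 0.0, 2.375]
ft_force: [-0.5, -0.6, 0.1]
opening: 0.998
grip_force: 0.0
```

>>> arm_command([
  {"dx": 0, "dy": 0, "dz": 0, "yaw": 0},
  {"dx": 0, "dy": 0, "dz": 0, "yaw": 0},
  {"dx": 0, "dy": 0, "dz": 0, "yaw": 0},
  {"dx": 0, "dy": 0, "dz": 0, "yaw": 0},
  {"dx": 0, "dy": 0, "dz": 0, "yaw": 0},
  {"dx": 0, "dy": 0, "dz": 0, "yaw": 0},
  {"dx": 0, "dy": 0, "dz": 0, "yaw": 0},
  {"dx": 0, "dy": 0, "dz": 0, "yaw": 0},
  {"dx": 0, "dy": 0, "dz": 0, "yaw": 0},
  {"dx": 0, "dy": 0, "dz": 0, "yaw": 0},
], gripper=0.03)

```text
t: 30.35
eef_pos: [602.5, 94.7, 140.1]
tcp_rot: [-3.141, 0.0, 2.376]
ft_force: [-0.1, -1.5, 1.5]
opening: 0.443
grip_force: 30.0
```

```bash
python3 -c "
import numpy as np
a=np.radians(73.6+6.2*np.arange(16));x=110*np.cos(a);y=110*np.sin(a)
print(np.c_[np.diff(x),np.diff(y)].round(1).tolist(), x[-1]+571.2,y[-1]-11)"
```

```text
[[-11.6, 2.7], [-11.8, 1.5], [-11.9, 0.2], [-11.8, -1.1], [-11.7, -2.4], [-11.3, -3.6], [-10.9, -4.8], [-10.3, -6.0], [-9.6, -7.0], [-8.8, -8.0], [-7.9, -8.9], [-6.8, -9.7], [-5.7, -10.4], [-4.6, -11.0], [-3.4, -11.4]] 464.19465339696643 14.492269384357332
```

>>> arm_command([
  {"dx": -0.0116, "dy": 0.0027, "dz": 0, "yaw": 6.2},
  {"dx": -0.0118, "dy": 0.0015, "dz": 0, "yaw": 6.2},
  {"dx": -0.0119, "dy": 0.0002, "dz": 0, "yaw": 6.2},
  {"dx": -0.0118, "dy": -0.0011, "dz": 0, "yaw": 6.2},
  {"dx": -0.0117, "dy": -0.0024, "dz": 0, "yaw": 6.2},
  {"dx": -0.0113, "dy": -0.0036, "dz": 0, "yaw": 6.2},
  {"dx": -0.0109, "dy": -0.0048, "dz": 0, "yaw": 6.2},
  {"dx": -0.0103, "dy": -0.006, "dz": 0, "yaw": 6.2},
  {"dx": -0.0096, "dy": -0.007, "dz": 0, "yaw": 6.2},
  {"dx": -0.0088, "dy": -0.008, "dz": 0, "yaw": 6.2},
  {"dx": -0.0079, "dy": -0.0089, "dz": 0, "yaw": 6.2},
  {"dx": -0.0068, "dy": -0.0097, "dz": 0, "yaw": 6.2},
  {"dx": -0.0057, "dy": -0.0104, "dz": 0, "yaw": 6.2},
  {"dx": 0, "dy": 0, "dz": 0, "yaw": 0},
  {"dx": 0, "dy": 0, "dz": 0, "yaw": 0},
])

```text
t: 31.85
eef_pos: [471.8, 37.7, 140.1]
tcp_rot: [3.14, -0.001, -2.504]
ft_force: [-6.1, 1.8, 3.2]
opening: 0.436
grip_force: 30.0
```

>>> arm_command([
  {"dx": -0.0024, "dy": -0.0055, "dz": 0, "yaw": 3.1},
  {"dx": -0.0022, "dy": -0.0055, "dz": 0, "yaw": 3.1},
  {"dx": -0.0018, "dy": -0.0057, "dz": 0, "yaw": 3.1},
  {"dx": -0.0016, "dy": -0.0057, "dz": 0, "yaw": 3.1},
  {"dx": 0, "dy": 0, "dz": 0, "yaw": 0},
  {"dx": 0, "dy": 0, "dz": 0, "yaw": 0},
])

```text
t: 32.45
eef_pos: [463.7, 15.4, 140.1]
tcp_rot: [3.14, -0.001, -2.287]
ft_force: [-7.0, 2.0, 4.5]
opening: 0.438
grip_force: 30.0
```

>>> arm_command([
  {"dx": -0.0003, "dy": -0.0015, "dz": 0, "yaw": 0},
  {"dx": 0, "dy": 0, "dz": 0, "yaw": 0},
  {"dx": 0, "dy": 0, "dz": 0, "yaw": 0},
  {"dx": 0, "dy": 0, "dz": -0.0002, "yaw": -8.3},
  {"dx": 0, "dy": 0, "dz": -0.0002, "yaw": -8.3},
  {"dx": 0, "dy": 0, "dz": -0.0002, "yaw": -8.3},
  {"dx": 0, "dy": 0, "dz": -0.0002, "yaw": -8.3},
  {"dx": 0, "dy": 0, "dz": -0.0002, "yaw": -8.3},
  {"dx": 0, "dy": 0, "dz": -0.0002, "yaw": -8.3},
  {"dx": 0, "dy": 0, "dz": -0.0002, "yaw": -8.3},
  {"dx": 0, "dy": 0, "dz": -0.0002, "yaw": -8.3},
  {"dx": 0, "dy": 0, "dz": -0.0002, "yaw": -8.3},
  {"dx": 0, "dy": 0, "dz": -0.0002, "yaw": -8.3},
  {"dx": 0, "dy": 0, "dz": -0.0002, "yaw": -8.3},
  {"dx": 0, "dy": 0, "dz": -0.0002, "yaw": -8.3},
  {"dx": 0, "dy": 0, "dz": -0.0002, "yaw": -8.3},
  {"dx": 0, "dy": 0, "dz": -0.0002, "yaw": -8.3},
  {"dx": 0, "dy": 0, "dz": -0.0002, "yaw": -8.3},
  {"dx": 0, "dy": 0, "dz": -0.0002, "yaw": -8.3},
  {"dx": 0, "dy": 0, "dz": -0.0002, "yaw": -8.3},
])

```text
t: 34.45
eef_pos: [463.8, 14.7, 136.9]
tcp_rot: [-3.14, -0.001, 1.527]
ft_force: [-5.0, 8.1, 6.9]
opening: 0.437
grip_force: 30.0
```

>>> arm_command([
  {"dx": 0, "dy": 0, "dz": -0.0002, "yaw": -8.3},
  {"dx": 0, "dy": 0, "dz": -0.0002, "yaw": -8.3},
  {"dx": 0, "dy": 0, "dz": -0.0002, "yaw": -8.3},
  {"dx": 0, "dy": 0, "dz": -0.0002, "yaw": -8.3},
  {"dx": 0, "dy": 0, "dz": -0.0002, "yaw": -8.3},
  {"dx": 0, "dy": 0, "dz": -0.0002, "yaw": -8.3},
  {"dx": 0, "dy": 0, "dz": -0.0002, "yaw": -8.3},
  {"dx": 0, "dy": 0, "dz": -0.0002, "yaw": -8.3},
  {"dx": 0, "dy": 0, "dz": -0.0002, "yaw": -8.3},
  {"dx": 0, "dy": 0, "dz": -0.0002, "yaw": -8.3},
  {"dx": 0, "dy": 0, "dz": -0.0002, "yaw": -8.3},
  {"dx": 0, "dy": 0, "dz": -0.0002, "yaw": -8.3},
  {"dx": 0, "dy": 0, "dz": -0.0002, "yaw": -8.3},
  {"dx": 0, "dy": 0, "dz": -0.0002, "yaw": -8.3},
  {"dx": 0, "dy": 0, "dz": -0.0002, "yaw": -8.3},
  {"dx": 0, "dy": 0, "dz": -0.0002, "yaw": -8.3},
  {"dx": 0, "dy": 0, "dz": -0.0002, "yaw": -8.3},
  {"dx": 0, "dy": 0, "dz": 0, "yaw": 0},
])

```text
t: 36.25
eef_pos: [464.3, 13.9, 133.7]
tcp_rot: [3.141, -0.0, -0.934]
ft_force: [-5.3, -1.3, 8.0]
opening: 0.438
grip_force: 30.0
```

>>> arm_command([
  {"dx": 0, "dy": 0, "dz": 0, "yaw": 0},
  {"dx": 0, "dy": 0, "dz": 0, "yaw": 0},
  {"dx": 0, "dy": 0, "dz": 0, "yaw": 0},
  {"dx": 0, "dy": 0, "dz": 0, "yaw": 0},
  {"dx": 0, "dy": 0, "dz": 0, "yaw": 8.5},
  {"dx": 0, "dy": 0, "dz": 0, "yaw": 8.5},
  {"dx": 0, "dy": 0, "dz": 0, "yaw": 8.5},
  {"dx": 0, "dy": 0, "dz": 0, "yaw": 8.5},
  {"dx": 0, "dy": 0, "dz": 0, "yaw": 8.5},
  {"dx": 0, "dy": 0, "dz": 0, "yaw": 8.5},
  {"dx": 0, "dy": 0, "dz": 0, "yaw": 8.5},
  {"dx": 0, "dy": 0, "dz": 0, "yaw": 8.5},
  {"dx": 0, "dy": 0, "dz": 0, "yaw": 8.5},
  {"dx": 0, "dy": 0, "dz": 0, "yaw": 8.5},
  {"dx": 0, "dy": 0, "dz": 0, "yaw": 8.5},
  {"dx": 0, "dy": 0, "dz": 0, "yaw": 8.5},
  {"dx": 0, "dy": 0, "dz": 0, "yaw": 8.5},
  {"dx": 0, "dy": 0, "dz": 0, "yaw": 8.5},
  {"dx": 0, "dy": 0, "dz": 0, "yaw": 8.5},
  {"dx": 0, "dy": 0, "dz": 0, "yaw": 8.5},
], gripper=0.08)

```text
t: 38.25
eef_pos: [464.3, 13.5, 133.3]
tcp_rot: [3.141, -0.0, 1.453]
ft_force: [-0.3, 0.3, -0.2]
opening: 0.845
grip_force: 0.0
```

>>> arm_command([
  {"dx": 0, "dy": 0, "dz": 0, "yaw": 8.5},
  {"dx": 0, "dy": 0, "dz": 0, "yaw": 8.5},
  {"dx": 0, "dy": 0, "dz": 0, "yaw": 8.5},
  {"dx": 0, "dy": 0, "dz": 0, "yaw": 8.5},
  {"dx": 0, "dy": 0, "dz": 0, "yaw": 8.5},
  {"dx": 0, "dy": 0, "dz": 0, "yaw": 8.5},
  {"dx": 0, "dy": 0, "dz": 0, "yaw": 8.5},
  {"dx": 0, "dy": 0, "dz": 0, "yaw": 8.5},
  {"dx": 0, "dy": 0, "dz": 0, "yaw": 8.5},
  {"dx": 0, "dy": 0, "dz": 0, "yaw": 8.5},
  {"dx": 0, "dy": 0, "dz": 0, "yaw": 8.5},
  {"dx": 0, "dy": 0, "dz": 0, "yaw": 8.5},
  {"dx": 0, "dy": 0, "dz": 0, "yaw": 8.5},
  {"dx": 0, "dy": 0, "dz": 0, "yaw": 8.5},
  {"dx": 0, "dy": 0, "dz": 0, "yaw": 8.5},
  {"dx": 0, "dy": 0, "dz": 0, "yaw": 8.5},
  {"dx": 0, "dy": 0, "dz": 0, "yaw": 0},
  {"dx": 0, "dy": 0, "dz": 0, "yaw": 0},
])

```text
t: 40.05
eef_pos: [464.2, 13.5, 133.3]
tcp_rot: [3.141, 0.0, -2.467]
ft_force: [-0.4, -1.4, -0.5]
opening: 0.838
grip_force: 0.0
```

>>> arm_command([
  {"dx": -0.0005, "dy": 0, "dz": 0, "yaw": 0},
  {"dx": 0, "dy": 0, "dz": 0, "yaw": 0},
  {"dx": 0, "dy": 0, "dz": 0, "yaw": 0},
  {"dx": 0, "dy": 0, "dz": 0, "yaw": 0},
  {"dx": 0, "dy": 0, "dz": 0, "yaw": 0},
  {"dx": 0, "dy": 0, "dz": 0, "yaw": 0},
  {"dx": 0, "dy": 0, "dz": 0, "yaw": 0},
  {"dx": 0, "dy": 0, "dz": 0, "yaw": 0},
  {"dx": 0, "dy": 0, "dz": 0, "yaw": 0},
], gripper=0.03)

```text
t: 40.95
eef_pos: [463.2, 13.6, 133.3]
tcp_rot: [3.141, -0.001, -2.462]
ft_force: [-5.2, 2.1, 3.9]
opening: 0.439
grip_force: 30.0
```

>>> arm_command([
  {"dx": 0, "dy": 0, "dz": -0.0002, "yaw": -8.3},
  {"dx": 0, "dy": 0, "dz": -0.0002, "yaw": -8.3},
  {"dx": 0, "dy": 0, "dz": -0.0002, "yaw": -8.3},
  {"dx": 0, "dy": 0, "dz": -0.0002, "yaw": -8.3},
  {"dx": 0, "dy": 0, "dz": -0.0002, "yaw": -8.3},
  {"dx": 0, "dy": 0, "dz": -0.0002, "yaw": -8.3},
  {"dx": 0, "dy": 0, "dz": -0.0002, "yaw": -8.3},
  {"dx": 0, "dy": 0, "dz": -0.0002, "yaw": -8.3},
  {"dx": 0, "dy": 0, "dz": -0.0002, "yaw": -8.3},
  {"dx": 0, "dy": 0, "dz": -0.0002, "yaw": -8.3},
  {"dx": 0, "dy": 0, "dz": -0.0002, "yaw": -8.3},
  {"dx": 0, "dy": 0, "dz": -0.0002, "yaw": -8.3},
  {"dx": 0, "dy": 0, "dz": -0.0002, "yaw": -8.3},
  {"dx": 0, "dy": 0, "dz": -0.0002, "yaw": -8.3},
  {"dx": 0, "dy": 0, "dz": -0.0002, "yaw": -8.3},
  {"dx": 0, "dy": 0, "dz": -0.0002, "yaw": -8.3},
])

```text
t: 42.55
eef_pos: [463.7, 14.3, 130.4]
tcp_rot: [3.141, -0.001, 1.497]
ft_force: [-2.0, 10.8, 6.6]
opening: 0.434
grip_force: 30.0
```

>>> arm_command([
  {"dx": 0, "dy": 0, "dz": -0.0002, "yaw": -8.3},
  {"dx": 0, "dy": 0, "dz": -0.0002, "yaw": -8.3},
  {"dx": 0, "dy": 0, "dz": -0.0002, "yaw": -8.3},
  {"dx": 0, "dy": 0, "dz": -0.0002, "yaw": -8.3},
  {"dx": 0, "dy": 0, "dz": -0.0002, "yaw": -8.3},
  {"dx": 0, "dy": 0, "dz": -0.0002, "yaw": -8.3},
  {"dx": 0, "dy": 0, "dz": -0.0002, "yaw": -8.3},
  {"dx": 0, "dy": 0, "dz": -0.0002, "yaw": -8.3},
  {"dx": 0, "dy": 0, "dz": -0.0002, "yaw": -8.3},
  {"dx": 0, "dy": 0, "dz": -0.0002, "yaw": -8.3},
  {"dx": 0, "dy": 0, "dz": -0.0002, "yaw": -8.3},
  {"dx": 0, "dy": 0, "dz": -0.0002, "yaw": -8.3},
  {"dx": 0, "dy": 0, "dz": -0.0002, "yaw": -8.3},
  {"dx": 0, "dy": 0, "dz": -0.0002, "yaw": -8.3},
  {"dx": 0, "dy": 0, "dz": -0.0002, "yaw": -8.3},
  {"dx": 0, "dy": 0, "dz": 0, "yaw": 0},
])

```text
t: 44.15
eef_pos: [464.2, 13.6, 127.6]
tcp_rot: [-3.141, -0.001, -0.675]
ft_force: [-1.6, 2.7, 8.1]
opening: 0.438
grip_force: 30.0
```

>>> arm_command([
  {"dx": 0, "dy": 0, "dz": 0, "yaw": 0},
  {"dx": 0, "dy": 0, "dz": 0, "yaw": 0},
  {"dx": 0, "dy": 0, "dz": 0, "yaw": 0},
  {"dx": 0, "dy": 0, "dz": 0, "yaw": 0},
  {"dx": 0, "dy": 0, "dz": 0, "yaw": 0},
  {"dx": 0, "dy": 0, "dz": 0, "yaw": 0},
  {"dx": 0, "dy": 0, "dz": 0.03, "yaw": 0},
  {"dx": 0, "dy": 0, "dz": 0.04, "yaw": 0},
  {"dx": 0, "dy": -0.02, "dz": 0.04, "yaw": 8},
  {"dx": 0, "dy": -0.04, "dz": 0.04, "yaw": 8},
  {"dx": 0, "dy": -0.04, "dz": 0, "yaw": 8},
  {"dx": 0, "dy": -0.04, "dz": 0, "yaw": 8},
  {"dx": 0, "dy": -0.04, "dz": 0, "yaw": 8},
  {"dx": 0, "dy": 0, "dz": 0, "yaw": 0},
  {"dx": 0, "dy": 0, "dz": 0, "yaw": 0},
  {"dx": 0, "dy": 0, "dz": 0, "yaw": 0},
], gripper=0.09)

```text
t: 45.75
eef_pos: [463.5, -160.6, 272.4]
tcp_rot: [-3.141, 0.0, 0.025]
ft_force: [-0.7, -0.3, 0.0]
opening: 0.945
grip_force: 0.0
```

```bash
python3 - <<'E'
from h import *
c,w=cloud("wrist"); s=state(); print(s["eef_pos"].round(1),s["tcp_rot"].round(2),s["t"])
cs,ws=cloud("side"); cc,wc=cloud("scene")
cv2.imwrite("pics/f1.png",np.hstack([cv2.resize(cs[205:305,320:440,::-1],(400,334),interpolation=cv2.INTER_CUBIC),cv2.resize(cc[195:305,225:325,::-1],(367,404),interpolation=cv2.INTER_CUBIC)[:334]]))
for n,W in [("wrist",w),("side",ws),("scene",wc)]:
    p=W.reshape(-1,3); q=p[(np.hypot(p[:,0]-464,p[:,1]-14)<35)&(p[:,2]>110)&(p[:,2]<165)]
    if len(q)>20:
        z=np.percentile(q[:,2],90); q=q[abs(q[:,2]-z)<4]; print(n,len(q),z,cv2.minEnclosingCircle(q[:,:2].astype(np.float32)))
    q=p[(np.hypot(p[:,0]-464.2,p[:,1]-14.4)<48)&(p[:,2]>18)&(p[:,2]<56)]
    if len(q)>100: print("  pack",roof(q,18,56))
E
```

```text
[ 463.6 -160.4  272.5] [-3.14  0.    0.03] 45.8
wrist 2089 140.84990447305503 ((464.070068359375, 13.133068084716797), 22.38309669494629)
  pack {'deg': np.float64(76.73), 'mid': array([461.8,   3.9]), 'h': np.float64(51.5), 'L': np.float64(38.9), 'rms': 0.97, 'n': 1992, 'side': (1208, 532)}
side 130 142.29202523996366 ((464.9751892089844, 18.11359405517578), 22.729494094848633)
  pack {'deg': np.float64(76.83), 'mid': array([465.1,  16.6]), 'h': np.float64(52.5), 'L': np.float64(61.6), 'rms': 1.83, 'n': 486, 'side': (112, 241)}
scene 195 141.90170900675867 ((466.81658935546875, 13.09445858001709), 22.67202377319336)
  pack {'deg': np.float64(76.68), 'mid': array([ 4.631e+02, -2.000e-01]), 'h': np.float64(51.7), 'L': np.float64(31.3), 'rms': 1.77, 'n': 298, 'side': (10, 225)}
```

View pics/f1.png

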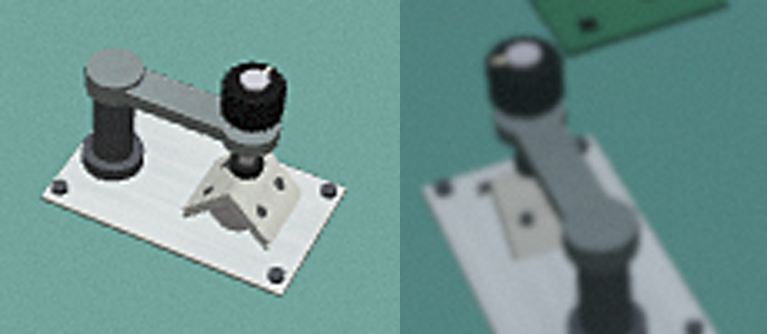

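The side crop shows the pad pressed on the pack at (245,165) and the arm straight over the ridge. The knob top is at about 141.5 mm, so the spring is pushed in by about 5 mm. I'll hand it in.

```bash
python3 -c "
from cell import job_done; print(job_done())"
```

```text
the job is handed in; nothing more can be done
None
```

I nested both brackets I could find on the ridge, square and flush, swung the arm back to its stop and screwed the pad down, pressing the spring in by about 5 mm by my estimate. I then handed the job in at about 46 s, but it returned no verdict.

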